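Gauge the bores of glazed tiles and lay them glaze up

TASK

Check the bores of the tiles in the rack with the plug gauge, one tile after another, blue first, then green, then yellow (one may be missing): push the go end (green collar) in until the collar is up against the tile, draw it out, turn the gauge round and press the no-go end (red collar) squarely and lightly, for a moment, on the mouth of the same bore to confirm that it does not enter. Lay the gauge back on the middle of its cork mat, and lay every tile flat on the banding wheel, wholly on the disc, coloured glazed face up. Do not let a tile fall onto the table, and leave the other things where they are.

Things in the scene. Friction and masses are not known exactly. Their poses are not given: they have to be found in the camera images.
- gauge_centre (a point): Loose double-ended steel plug gauge, 0.18 kg; this is the middle of its handle, on its axis; +x points to the GO end. Handle: dark square bar 16x16 mm, x -30 to +30 mm. Square 42x42 mm collars at x 30 to 36 (green, go) and -30 to -36 (red, no-go). It lies on its two collars, axis level 21 mm above the support, and does not roll.
- go_collar (a point): On the gauge's axis at the outer face of the green collar, x = +36 mm. From it the GO plug, 24 mm diameter, runs 26 mm on (to x = +62), its last 6 mm tapered to 17 mm. This face meets the tile when the go plug is fully home.
- nogo_tip (a point): On the gauge's axis at the flat end face of the NO-GO plug, 54 mm from gauge_centre on the red side (x = -54 mm). The no-go plug is 32 mm in diameter and 18 mm long, too big for a good bore.
- mat_centre (a point): Centre of the upper side of the fixed cork mat where the gauge lies: 150 (its x) x 90 (its y) mm, 4 mm thick, flat on the table. The gauge lies on it along its x axis, roughly.
- wheel_top (a point): Centre of the upper face of the banding wheel, a flat grey-white disc of 306 mm diameter on the table, its upper face 38 mm above the table. It does not turn.
- rack: Fixed wooden rack, origin under its centre, -x side toward the robot. Base 60(x) x 250(y) x 30(z) mm. 3 bays at y +76, 0, -76, one tile upright in each, standing on the base with 1 mm play. Posts at y +-38, +-114, tops 70 mm above the table, with 24 mm wide flanges 8 to 16 mm before and behind the tile's middle plane; 52 mm open between them. Tiles draw straight up.
- blue_bore (a point): Centre of the blue tile's bore, mid-thickness (None if absent). Loose terracotta plate 60 wide (y) x 64 tall (z) x 14 thick (x) mm, 0.1 kg, face on its +x side glazed blue, other face bare. Through bore 27 mm along x, centre 30 mm from its lower edge, 34 from its upper. Starts upright in the rack, bore 60 mm above the table, glaze toward or away from the robot; top 24 mm clear of the posts.
- green_bore (a point): Centre of the green tile's bore, mid-thickness (None if absent). Loose terracotta plate 60 wide (y) x 64 tall (z) x 14 thick (x) mm, 0.1 kg, face on its +x side glazed green, other face bare. Through bore 27 mm along x, centre 30 mm from its lower edge, 34 from its upper. Starts upright in the rack, bore 60 mm above the table, glaze toward or away from the robot; top 24 mm clear of the posts.
- yellow_bore (a point): Centre of the yellow tile's bore, mid-thickness (None if absent). Loose terracotta plate 60 wide (y) x 64 tall (z) x 14 thick (x) mm, 0.1 kg, face on its +x side glazed yellow, other face bare. Through bore 27 mm along x, centre 30 mm from its lower edge, 34 from its upper. Starts upright in the rack, bore 60 mm above the table, glaze toward or away from the robot; top 24 mm clear of the posts.
- slip_jar: white open plastic jar, 90 mm diameter, 98 mm high; bystander; origin under its centre
- jar_k: underglaze jar with olive cap, 55 mm diameter, 83 mm high; bystander; origin under its centre
- masking_tape: roll of masking tape, 104 mm, 25 mm high, lying flat; bystander; origin under its centre
- needle_tool: thin needle tool, 148 mm long, lying on the table; bystander
- rib_wood: wooden half-moon throwing rib 48 x 92 x 6 mm, lying on the table; bystander
Not all that is in view belongs to the job. What is shaped like the part that bears gauge_centre but orange is not meant.

How it is judged:
By the outcome, as a careful person would: the job done as asked, in the order asked, and still so for the second after the job is handed in, with the robot touching nothing.
Of tile_blue, tile_green, tile_yellow only 2 to 3 are there at a start; the rules pass over those that are not, and their reading is None.
At some moment in a run one of plug_gauge may be knocked a few centimetres aside while the robot is not near it.
It also fails if it takes over 210 s, if anything falls off the work surface, if the arm or the gripper's body presses on something with over 40 N, if the wrist force passes 120 N, or if a joint passes its speed limit or range.

ROBOT

A 7-joint arm with a two-finger parallel gripper is mounted at the origin on a cart in front of the work surface, level with it; the furniture and walls round the work are solid. World frame = base frame: x ahead of the robot, y to its left, z up, the work surface at z = 0. Lengths are in m, angles in rad, forces in N, time in s.
With the tool pointing down it reaches from about 0.425 to 1.025 m from the base axis. Payload 3.6 kg.
Tool frame: the origin (TCP) lies between the finger pads; the fingertips stand 22 mm ahead of it and the grasp point (between the pads) lies 3 mm ahead of it; z points along the fingers, y is the line along which they close (so a half turn about z gives the same grasp; the last joint's range is limited). The gripper opens to 85 mm and grips with 20 to 120 N. Pads are 22 mm wide; open, the fingers measure 114 mm over their backs; the gripper's body (76 mm by 85 mm) begins 54 mm behind the grasp point. The pads swing forward as they close: fully open they stand 13 mm farther back than shut.
Start: joints at [1.246, 0.591, 0.048, 1.609, -0.033, 0.943, -0.034], TCP at [0.166, -0.706, 0.253] pointing down, gripper open.
Joint ranges: [-2.69, 2.69], [-0.47, 2.24], [-1.27, 1.36], [0.19, 2.51], [-1.53, 4.68], [0.08, 2.07], [-3.09, 3.09]. Speed limits (rad/s): [2.57, 2.57, 3.14, 3.14, 3.14, 3.14, 3.14].

INTERFACE

Orientations are given as a rotation vector (axis times angle).
In Python, from station import env, read_camera, get_calibration, workorder gives the robot as it stands. The module is installed in compiled form; this text tells all that it offers.
- The arm moves only by the tool step_arm, never from a script. Its argument "series" is a list that holds one entry, the list of rows, each a list of 7 numbers: the shift along the world's x, y, z in mm, then the turn, a rotation vector about the world's x, y, z in rad, then the opening, from 0 (shut) to 1 (fully open). A call has 1 to 10 rows; each row is the pose to reach, as a shift and turn from the pose commanded when the call began; what a row does not reach only later rows make up. A row lasts 1/10 s, in which the tool goes at most 50 mm and 8.59 degrees, less where a joint would pass 70% of its speed; a pose out of reach is approached as far as the arm can. A call with a gripper value outside its range is refused whole. The fingers move at their own pace and stop on an object; the grip force is fixed at half the most. Time passes only in rows, so rows that repeat a pose let the fingers close. It gives the time, the measured TCP pose, the force, the opening and the grip force at its end, in the units of the state.
- env.state(): the state, without advancing time (a new reading comes with each control period).
- read_camera(name): name is "scene" or "top" or "wrist"; returns the picture (420x560x3 uint8, red, green, blue); there is no depth.
- get_calibration(name): a dict with "camera_matrix" (3x3 intrinsics, pixels), "view" (4x4, takes a point from world to camera coordinates). Camera axes: x right, y down, z forward; pixel columns grow to the right and rows downward; lengths in m; the calibration is good to about 2 mm. A picture is of the moment at which its call begins: read the wrist's pose just before it. get_calibration takes no time and is no camera call; for the wrist camera it gives the pose at the moment of the call.
- workorder.close_job(): hands the job in; it is judged then, once.
The state is a dict: "time": time; "q": joint angles; "qd": joint speeds; "joint_efforts": joint torques, N m; "tcp_pos": TCP position; "orientation": TCP orientation; "contact_force": force on the tool from outside, world axes, zero at the start; "moment": the same for the moment, N m; "grip_width": opening from 0.0 (shut) to 1.0 (fully open); "grasp_force": force on a finger pad.
Only numpy, scipy, OpenCV 4.12 (cv2) and the standard library are available. Lean on these libraries where they do the work, as an engineer would, in place of code of your own. Each camera call takes 0.05 s, during which the arm holds its last target. There are 200 camera calls.

## Working session

There is one attempt and no reset: what is moved stays moved. The work goes in short steps, Python scripts to look and compute and a tool call to move; the robot and the scene stay as the last step left them, time stands still between calls to the robot, and variables do not carry over. Pictures are saved under pics/ and viewed, at most 14 in all, crops included, and the job is handed in when it is done.

Besides the shell and the picture viewer there is one more tool, called after "Request:" in YAML: its name, and indented under it one key for each argument. step_arm: Moves the arm, as the interface text tells. Its arguments: {"type":"object","properties":{"series":{"type":"array"}},"required":["series"]}

```bash
mkdir -p pics; cat > h.py <<'E'
import numpy as np, cv2
from station import env, read_camera, get_calibration, workorder
from scipy.spatial.transform import Rotation as R
def shot(n,f):
    c=get_calibration(n); im=read_camera(n)
    cv2.imwrite(f'pics/{f}.png',im[:,:,::-1]); np.savez(f'pics/{f}.npz',K=c['camera_matrix'],V=c['view'],im=im); return im
def ray(f,uv,z):
    d=np.load(f'pics/{f}.npz'); K,V=d['K'],d['V']; Ri=V[:3,:3].T; o=-Ri@V[:3,3]
    uv=np.atleast_2d(np.array(uv,float)); r=(Ri@np.linalg.inv(K)@np.c_[uv,np.ones(len(uv))].T).T
    return o+r*((z-o[2])/r[:,2])[:,None]
def proj(f,P):
    d=np.load(f'pics/{f}.npz'); K,V=d['K'],d['V']; p=(V[:3,:3]@np.atleast_2d(P).T).T+V[:3,3]; p=(K@p.T).T; return p[:,:2]/p[:,2:]
E
python3 - <<'E'
from h import *
np.set_printoptions(precision=3,suppress=True)
for n in ['scene','top','wrist']:
    shot(n,n+'0'); c=get_calibration(n); print(n,c['camera_matrix'].tolist()); V=np.array(c['view']);print(V, -V[:3,:3].T@V[:3,3])
s=env.state();print(s)
E
```

```text
scene [[539.8239403316499, 0.0, 268.2416872715822], [0.0, 539.8239403316499, 201.5369665901354], [0.0, 0.0, 1.0]]
[[-0.483 -0.875 -0.017  0.381]
 [-0.507  0.295 -0.81   0.319]
 [ 0.714 -0.383 -0.586  1.244]
 [ 0.     0.     0.     1.   ]] [-0.542  0.716  0.994]
top [[514.945259094305, 0.0, 282.99627661319727], [0.0, 514.945259094305, 214.97548010143956], [0.0, 0.0, 1.0]]
[[ 0.221 -0.975 -0.003 -0.028]
 [-0.889 -0.2   -0.412  0.578]
 [ 0.401  0.094 -0.911  1.572]
 [ 0.     0.     0.     1.   ]] [-0.11 -0.06  1.67]
wrist [[305.28060170702855, 0.0, 275.9156878442682], [0.0, 305.28060170702855, 209.9768813303151], [0.0, 0.0, 1.0]]
[[ 0.229 -0.973 -0.003 -0.724]
 [-0.934 -0.221  0.28  -0.037]
 [-0.273 -0.061 -0.96   0.381]
 [ 0.     0.     0.     1.   ]] [ 0.235 -0.689  0.374]
{'time': 0.15, 'q': array([ 1.247,  0.592,  0.048,  1.61 , -0.033,  0.943, -0.034]), 'qd': array([ 0.002, -0.003,  0.002, -0.004,  0.001, -0.001,  0.   ]), 'joint_efforts': array([  0.003, -54.924,   1.55 , -19.845,   0.01 ,   0.006,  -0.   ]), 'tcp_pos': array([ 0.166, -0.705,  0.252]), 'orientation': array([-3.119, -0.362,  0.   ]), 'contact_force': array([ 0.54 ,  0.214, -0.008]), 'moment': array([ 0.024,  0.003, -0.002]), 'grasp_force': 0.0, 'grip_width': 0.9974351037245571}
```

View pics/scene0.png

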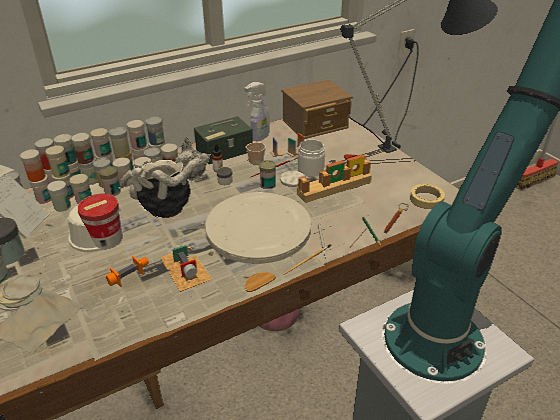

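View pics/top0.png

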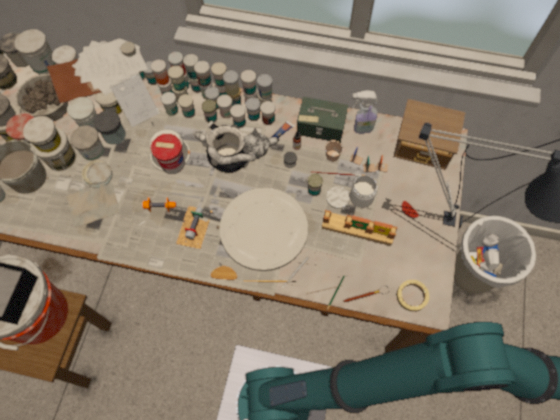

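```bash
python3 - <<'E'
from h import *
a=np.load('pics/top0.npz')['im'][:,:,::-1]; b=np.load('pics/scene0.npz')['im'][:,:,::-1]
def cr(i,x,y,w,h): return cv2.resize(i[y:y+h,x:x+w],(400,300),interpolation=cv2.INTER_CUBIC)
cv2.imwrite('pics/c1.png',np.vstack([np.hstack([cr(a,310,190,100,75),cr(a,140,190,100,75)]),np.hstack([cr(b,285,135,100,75),cr(b,135,230,100,75)])]))
np.set_printoptions(precision=3,suppress=True)
for uv,z in [((360,228),.05),((191,230),.02),((265,229),.038)]: print(ray('top0',uv,z))
E
```

```text
[[ 0.613 -0.16   0.05 ]]
[[0.49 0.41 0.02]]
[[0.543 0.157 0.038]]
```

View pics/c1.png

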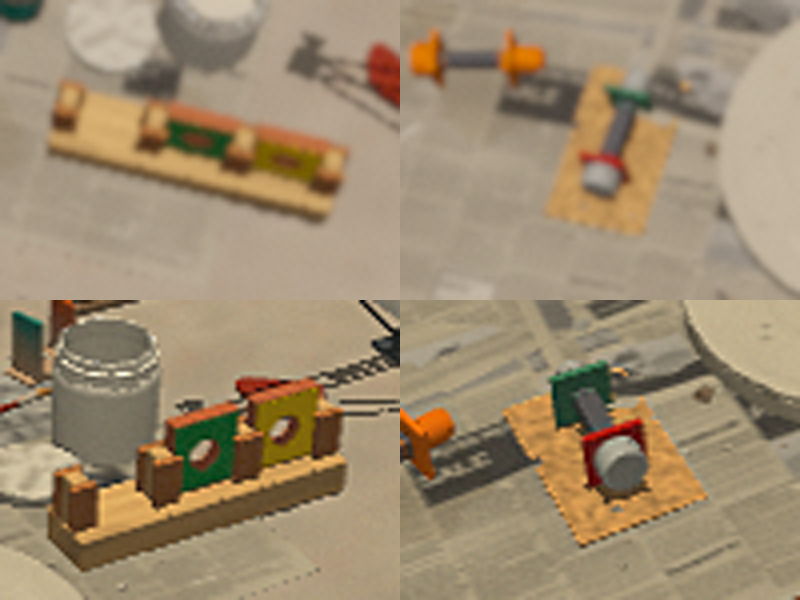

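```bash
python3 - <<'E'
from h import *
np.set_printoptions(precision=3,suppress=True)
def tri(a,b):
    A=[]
    for f,(u,v) in (('top0',a),('scene0',b)):
        d=np.load(f'pics/{f}.npz'); P=d['K']@d['V'][:3]; A+=[u*P[2]-P[0],v*P[2]-P[1]]
    X=np.linalg.svd(np.array(A))[2][-1]; return X[:3]/X[3]
print('lamp head',tri((545,195),(470,12)),'joint',tri((426,131),(347,31)),'base',tri((449,217),(388,148)))
# rack ends on base top (z=.03): near-side corners of the crop
for uv in [(322.5,228),(392,244),(326,210)]: print(ray('top0',uv,.03))
print('tape',ray('top0',(413,295),.02))
E
```

```text
lamp head [ 0.594 -0.575  0.506] joint [ 0.766 -0.268  0.452] base [ 0.743 -0.466  0.   ]
[[ 0.594 -0.035  0.03 ]]
[[ 0.588 -0.277  0.03 ]]
[[ 0.664 -0.034  0.03 ]]
tape [[ 0.429 -0.37   0.02 ]]
```

Request:
step_arm:
  series:
    - [[40,60,50,0,0,0,1],[80,110,50,0,0,0,1],[120,160,50,0,0,0,1],[160,210,50,0,0,0,1],[200,260,50,0,0,0,1],[230,310,50,0,0,-0.1,1],[260,350,50,0,0,-0.2,1],[280,400,50,0,0,-0.3,1],[290,450,50,0,0,-0.38,1],[300,500,50,0,0,-0.38,1]]

```text
time: 1.15
tcp_pos: [0.4335, -0.2965, 0.303]
orientation: [3.133, -0.235, 0.001]
contact_force: [0.8, 0.4, 0.2]
grip_width: 1.003
grasp_force: 0.0
```

Request:
step_arm:
  series:
    - [[20,50,0,0,0,0.06,1],[40,100,0,0,0,0.13,1],[40,100,0,0,0,0.13,1],[40,100,0,0,0,0.13,1],[40,100,0,0,0,0.13,1]]

```text
time: 1.65
tcp_pos: [0.4717, -0.1998, 0.3029]
orientation: [3.141, -0.033, -0.001]
contact_force: [-0.3, 0.3, 0.3]
grip_width: 0.998
grasp_force: 0.0
```

```bash
python3 - <<'E'
from h import *
im=shot('wrist','w1'); print(env.state()['tcp_pos'],env.state()['orientation'],env.state()['q'])
E
```

```text
[ 0.47145238 -0.20045646  0.30287459] [ 3.14047612e+00 -3.53901376e-02 -1.21358797e-03] [ 0.34085956  0.26321399 -0.03419448  2.02953024  0.01331385  0.84951039
 -1.29428809]
```

View pics/w1.png

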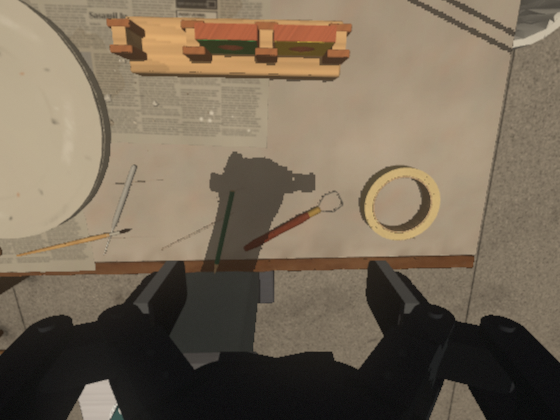

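```bash
cat >> h.py <<'E'
def tops(f,roi):
    im=np.load(f'pics/{f}.npz')['im']; hsv=cv2.cvtColor(im,cv2.COLOR_RGB2HSV); x0,y0,x1,y1=roi
    m=cv2.inRange(hsv,(3,110,120),(11,255,255)); k=np.zeros_like(m); k[y0:y1,x0:x1]=m[y0:y1,x0:x1]
    k=cv2.morphologyEx(k,cv2.MORPH_OPEN,np.ones((3,3)))
    out=[]
    for c in cv2.findContours(k,cv2.RETR_EXTERNAL,cv2.CHAIN_APPROX_NONE)[0]:
        if cv2.contourArea(c)<150: continue
        w=ray(f,c[:,0,:],.094)[:,:2]; r=cv2.minAreaRect((w*1000).astype(np.float32)); out.append((cv2.contourArea(c),cv2.boundingRect(c),r))
    return k,out
E
python3 - <<'E'
from h import *
k,o=tops('w1',(100,0,370,90))
for a in o: print(a)
im=np.load('pics/w1.npz')['im'][:,:,::-1]
z=np.hstack([cv2.resize(im[5:95,100:360],None,fx=3,fy=3,interpolation=2)]); kk=cv2.cvtColor(cv2.resize(k[5:95,100:360],None,fx=3,fy=3),cv2.COLOR_GRAY2BGR)
cv2.imwrite('pics/c2.png',np.vstack([z,kk]))
E
```

```text
(916.5, (273, 24, 65, 18), ((623.8334350585938, -230.93551635742188), (61.34331512451172, 13.91088581085205), 87.949951171875))
(919.5, (194, 22, 64, 18), ((626.9522705078125, -154.81011962890625), (60.35579299926758, 13.887810707092285), 87.2392807006836))
```

View pics/c2.png

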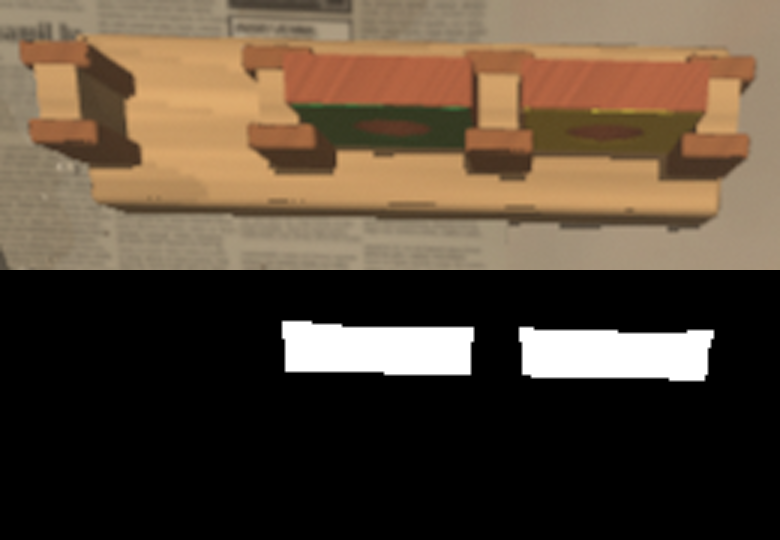

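Request:
step_arm:
  series:
    - [[-10,50,0,0,0,0,1],[-20,100,0,0,0,0,1],[-20,150,0,0,0,0,1],[-30,200,0,0,0,0,1],[-30,250,0,0,0,0,1],[-30,300,0,0,0,0,1],[-40,350,0,0,0,0,1],[-40,400,0,0,0,0,1],[-40,450,0,0,0,0,1],[-40,500,0,0,0,0,1]]

```text
time: 2.7
tcp_pos: [0.4337, 0.2974, 0.303]
orientation: [3.14, -0.038, 0.001]
contact_force: [0.6, -0.1, 0.9]
grip_width: 0.997
grasp_force: 0.0
```

Request:
step_arm:
  series:
    - [[0,50,-20,0,0,0,1],[0,100,-40,0,0,0,1],[0,100,-40,0,0,0,1],[0,100,-40,0,0,0,1],[0,100,-40,0,0,0,1],[0,100,-40,0,0,0,1]]

```text
time: 3.3
tcp_pos: [0.4339, 0.395, 0.2635]
orientation: [3.14, -0.037, 0.002]
contact_force: [-0.3, -0.5, -0.1]
grip_width: 1.004
grasp_force: 0.0
```

```bash
python3 - <<'E'
from h import *
im=shot('wrist','w2'); print(env.state()['tcp_pos'],env.state()['orientation'],env.state()['q'])
E
```

```text
[0.43368999 0.39540234 0.26363904] [ 3.14061779e+00 -3.60399801e-02  1.87801153e-03] [-0.58523487  0.42063265 -0.31176528  1.9074714   0.1711102   0.8387524
 -2.58005962]
```

View pics/w2.png

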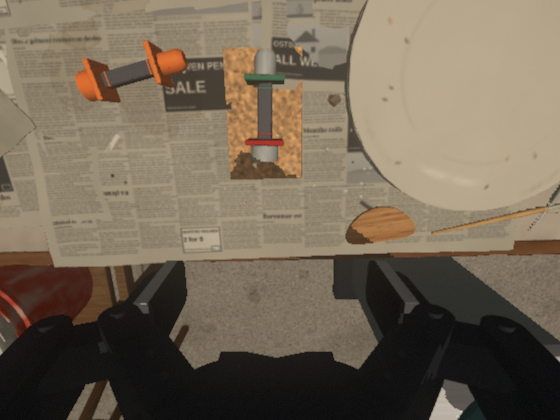

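```bash
cat > g.py <<'E'
from h import *
def gauge(f,roi,zb=.004):
    im=np.load(f'pics/{f}.npz')['im']; hsv=cv2.cvtColor(im,cv2.COLOR_RGB2HSV); x0,y0,x1,y1=roi
    def big(lo,hi):
        m=cv2.inRange(hsv,lo,hi); k=np.zeros_like(m); k[y0:y1,x0:x1]=m[y0:y1,x0:x1]
        return max(cv2.findContours(k,cv2.RETR_EXTERNAL,cv2.CHAIN_APPROX_NONE)[0],key=cv2.contourArea)
    g=big((65,90,30),(95,255,200)); r=big((173,140,60),(180,255,255))
    # collar top faces z=zb+42: minAreaRects
    o=[]
    for c in (g,r):
        w=ray(f,c[:,0],zb+.042)[:,:2]*1000; q=cv2.minAreaRect(w.astype(np.float32)); o.append(q); print(cv2.boundingRect(c),q)
    G,Rr=np.array(o[0][0]),np.array(o[1][0]); d=G-Rr; print('centre',(G+Rr)/2,'len',np.hypot(*d),'yaw',np.arctan2(d[1],d[0]))
if __name__=='__main__':
    gauge('w2',(220,40,310,185))
    print(ray('w2',[(225,48),(302,47),(301,179),(230,178)],.004))
    f='w2';im=np.load('pics/w2.npz')['im']
    hsv=cv2.cvtColor(im,cv2.COLOR_RGB2HSV); print(hsv[110,255:276].tolist())
    cv2.imwrite('pics/c3.png',cv2.resize(im[35:190,210:320,::-1],None,fx=4,fy=3.8,interpolation=2))
E
python3 g.py
```

```text
Traceback (most recent call last):
  File "g.py", line 14, in <module>
    gauge('w2',(220,40,310,185))
    ~~~~~^^^^^^^^^^^^^^^^^^^^^^^
  File "g.py", line 7, in gauge
    g=big((65,90,30),(95,255,200)); r=big((173,140,60),(180,255,255))
  File "g.py", line 6, in big
    return max(cv2.findContours(k,cv2.RETR_EXTERNAL,cv2.CHAIN_APPROX_NONE)[0],key=cv2.contourArea)
ValueError: max() iterable argument is empty
```

```bash
sed -i 's/(173,140,60),(180,255,255)/(0,150,80),(6,255,255)/' g.py; python3 - <<'E'
from h import *
h=cv2.cvtColor(np.load('pics/w2.npz')['im'],cv2.COLOR_RGB2HSV)
print(h[74:86,265].tolist(),h[136:150,265].tolist())
E
python3 g.py
```

```text
[[37, 39, 110], [61, 72, 99], [62, 76, 111], [62, 76, 110], [62, 76, 108], [61, 72, 96], [48, 66, 70], [24, 78, 49], [19, 60, 60], [13, 44, 81], [13, 34, 91], [12, 36, 92]] [[13, 38, 93], [13, 39, 91], [12, 46, 84], [7, 95, 78], [3, 183, 131], [2, 189, 169], [2, 189, 173], [2, 189, 169], [3, 187, 149], [7, 93, 134], [17, 43, 155], [20, 38, 167], [20, 38, 166], [20, 37, 164]]Traceback (most recent call last):
  File "g.py", line 14, in <module>
    gauge('w2',(220,40,310,185))
    ~~~~~^^^^^^^^^^^^^^^^^^^^^^^
  File "g.py", line 7, in gauge
    g=big((65,90,30),(95,255,200)); r=big((0,150,80),(6,255,255))
  File "g.py", line 6, in big
    return max(cv2.findContours(k,cv2.RETR_EXTERNAL,cv2.CHAIN_APPROX_NONE)[0],key=cv2.contourArea)
ValueError: max() iterable argument is empty
```

```bash
sed -i 's/(65,90,30),(95,255,200)/(52,60,75),(90,255,200)/; s/cv2.imwrite/0 and cv2.imwrite/' g.py; python3 g.py
```

```text
(245, 75, 39, 6) ((548.460205078125, 404.3459167480469), (39.015228271484375, 4.743842601776123), 88.66204833984375)
(245, 139, 38, 7) ((483.7787170410156, 407.0976867675781), (40.16801834106445, 6.368309020996094), 88.6612548828125)
centre [516.11946106 405.72180176] len 64.73999639276414 yaw -0.042517754672702246
[[0.58554213 0.44854775 0.004     ]
 [0.58453509 0.36193789 0.004     ]
 [0.43441065 0.3631265  0.004     ]
 [0.43777842 0.45258165 0.004     ]]
[[15, 135, 168], [15, 135, 164], [15, 122, 128], [14, 64, 88], [13, 40, 90], [13, 38, 93], [12, 42, 92], [13, 39, 92], [13, 38, 93], [14, 36, 93], [12, 36, 93], [13, 38, 93], [13, 38, 93], [12, 35, 94], [12, 36, 93], [13, 35, 88], [12, 51, 75], [15, 124, 127], [15, 135, 174], [15, 133, 180], [15, 133, 176]]
```

Request:
step_arm:
  series:
    - [[40,5,0,0,0,-0.01,1],[82,11,-30,0,0,-0.01,1],[82,11,-80,0,0,-0.01,1],[82,11,-130,0,0,-0.01,1],[82,11,-175,0,0,-0.01,1],[82,11,-205,0,0,-0.01,1],[82,11,-220,0,0,-0.01,1],[82,11,-232,0,0,-0.01,1],[82,11,-232,0,0,-0.01,1],[82,11,-232,0,0,-0.01,1]]

```text
time: 4.35
tcp_pos: [0.5154, 0.4094, 0.0326]
orientation: [-3.14, 0.046, -0.003]
contact_force: [-0.7, 0.1, 0.8]
grip_width: 1.002
grasp_force: 0.0
```

Request:
step_arm:
  series:
    - [[0,0,0,0,0,0,0],[0,0,0,0,0,0,0],[0,0,0,0,0,0,0],[0,0,0,0,0,0,0],[0,0,0,0,0,0,0],[0,0,0,0,0,0,0],[0,0,0,0,0,0,0],[0,0,0,0,0,0,0]]

```text
time: 5.15
tcp_pos: [0.5146, 0.4086, 0.0314]
orientation: [3.141, -0.046, 0.0]
contact_force: [-0.7, -1.5, 5.9]
grip_width: 0.176
grasp_force: 59.4
```

```bash
python3 - <<'E'
from h import *
im=shot('wrist','w3'); s=env.state();print({k:s[k] for k in ('tcp_pos','orientation','contact_force','grip_width','grasp_force')})
E
```

```text
{'tcp_pos': array([0.51459381, 0.40863691, 0.03145411]), 'orientation': array([ 3.14095417e+00, -4.61523658e-02,  4.55528204e-04]), 'contact_force': array([ 0.8695291 , -1.24864406,  5.46381471]), 'grip_width': 0.17443147461014788, 'grasp_force': 59.398260712623596}
```

View pics/w3.png

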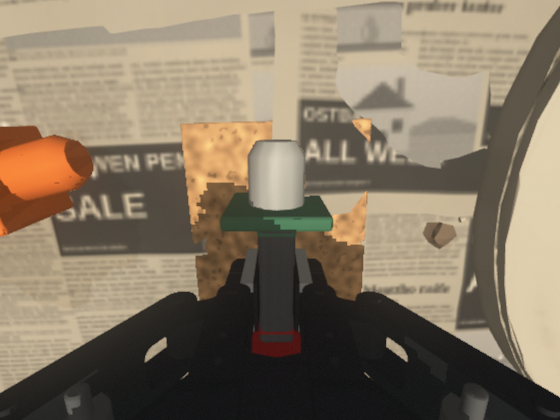

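```bash
python3 - <<'E'
from h import *
im=np.load('pics/w3.npz')['im']; print([ (r,im[r,235].tolist()) for r in range(188,236,2)])
for r in (195,197,213,215): print(r,ray('w3',(277,r),.046))
E
```

```text
[(188, [125, 94, 63]), (190, [121, 92, 62]), (192, [107, 86, 59]), (194, [61, 65, 49]), (196, [59, 64, 47]), (198, [58, 63, 46]), (200, [57, 62, 45]), (202, [58, 64, 48]), (204, [56, 63, 46]), (206, [56, 62, 46]), (208, [55, 62, 46]), (210, [52, 60, 44]), (212, [53, 61, 45]), (214, [53, 60, 44]), (216, [53, 63, 47]), (218, [55, 69, 51]), (220, [56, 71, 52]), (222, [54, 69, 50]), (224, [54, 70, 51]), (226, [52, 68, 50]), (228, [52, 68, 49]), (230, [50, 63, 46]), (232, [111, 84, 56]), (234, [105, 79, 53])]
195 [[0.56043574 0.40668337 0.046     ]]
197 [[0.559698   0.40670425 0.046     ]]
213 [[0.55369434 0.40687418 0.046     ]]
215 [[0.55293092 0.40689578 0.046     ]]
```

Request:
step_arm:
  series:
    - [[0,0,30,0,0,0,0],[0,0,80,0,0,0,0],[0,0,120,0,0,0,0],[-20,-50,120,0,0,0,0],[-30,-100,120,0,0,0,0],[-40,-150,120,0,0,0,0],[-40,-200,120,0,0,0,0],[-40,-250,120,0,0,0,0],[-40,-300,120,0,0,0,0],[-40,-350,120,0,0,0,0]]

```text
time: 6.2
tcp_pos: [0.4739, 0.0629, 0.1507]
orientation: [-3.141, 0.045, 0.0]
contact_force: [1.0, -0.5, -1.4]
grip_width: 0.179
grasp_force: 58.9
```

Request:
step_arm:
  series:
    - [[0,-50,0,0,0,0,0],[0,-100,0,0,0,0,0],[0,-150,0,0,0,0,0],[0,-190,0,0,0,0,0],[0,-209,0,0,0,0,0],[0,-209,0,0,0,0,0],[0,-209,0,0,0,0,0],[0,-209,0,0,0,0,0]]

```text
time: 7.0
tcp_pos: [0.4744, -0.1427, 0.1508]
orientation: [-3.14, 0.042, 0.0]
contact_force: [0.3, 0.1, -1.1]
grip_width: 0.176
grasp_force: 58.9
```

Request:
step_arm:
  series:
    - [[0,-6,-40,0,0,-0.014,0],[20,-6,-80,0,0,-0.014,0],[40,-6,-85,0,0,-0.014,0],[57,-6,-85,0,0,-0.014,0],[57,-6,-85,0,0,-0.014,0],[57,-6,-85,0,0,-0.014,0],[57,-6,-85,0,0,-0.014,0]]

```text
time: 7.7
tcp_pos: [0.5298, -0.1498, 0.0661]
orientation: [-3.141, 0.066, 0.003]
contact_force: [-0.1, 0.1, -2.0]
grip_width: 0.176
grasp_force: 58.9
```

```bash
python3 - <<'E'
from h import *
im=shot('wrist','w4'); s=env.state();print({k:s[k] for k in ('tcp_pos','orientation','contact_force','q')})
k,o=tops('w4',(0,0,560,250)); print(o)
E
```

```text
{'tcp_pos': array([ 0.52984759, -0.15009356,  0.06624136]), 'orientation': array([ 3.14079972e+00, -6.69007410e-02, -2.46293207e-03]), 'contact_force': array([-0.55970081, -0.26219527, -1.38065757]), 'q': array([ 0.3579287 ,  0.66897522, -0.22684887,  2.10700343,  0.36392305,
        0.4036464 , -1.77173076])}
[(5389.5, (448, 0, 112, 51), ((623.2950439453125, -216.54568481445312), (30.870140075683594, 11.94561767578125), 87.57716369628906)), (11122.5, (164, 0, 231, 51), ((625.9039306640625, -154.92752075195312), (61.04802322387695, 11.956863403320312), 87.56987762451172))]
```

View pics/w4.png

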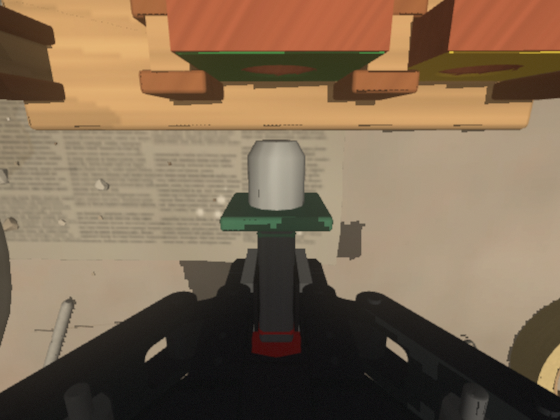

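```bash
python3 - <<'E'
from h import *
im=np.load('pics/w4.npz')['im'].astype(int)
for r in (150,165,180,195):
    row=im[r,225:330]; sat=row.max(1)-row.min(1); 
    g=np.abs(np.diff(row.sum(1))); print(r, [(225+i,int(g[i])) for i in np.argsort(g)[-5:]])
hsv=cv2.cvtColor(np.load('pics/w4.npz')['im'],cv2.COLOR_RGB2HSV)
print(ray('w4',[(276.5,150),(276.5,200),(276.5,290),(276.5,330)],.06)[:,:2])
# bore in front face: reddish pixels inside the green, project to face plane x~.6195
m=cv2.inRange(hsv,(0,100,30),(12,255,255)); 
ys,xs=np.nonzero(m[60:76,230:330]); print('bore cols',xs.min()+230,xs.max()+230,ys.min()+60,ys.max()+60)
for z in (.072,): print(ray('w4',[(xs.min()+230,70),(xs.max()+231,70)],z))
ed=cv2.inRange(hsv,(40,80,20),(90,255,255)); c=np.nonzero(ed[53:58,150:420].any(0))[0]+150; print('green',c.min(),c.max(), ray('w4',[(c.min(),55),(c.max()+1,55)],.092))
E
```

```text
150 [(np.int64(300), 39), (np.int64(302), 47), (np.int64(301), 80), (np.int64(250), 82), (np.int64(249), 84)]
165 [(np.int64(302), 39), (np.int64(305), 49), (np.int64(247), 76), (np.int64(304), 87), (np.int64(246), 94)]
180 [(np.int64(302), 43), (np.int64(249), 52), (np.int64(304), 62), (np.int64(248), 65), (np.int64(247), 105)]
195 [(np.int64(257), 81), (np.int64(319), 83), (np.int64(232), 121), (np.int64(233), 160), (np.int64(318), 210)]
[[ 0.58969182 -0.15273725]
 [ 0.5685187  -0.1518577 ]
 [ 0.52484302 -0.15004336]
 [ 0.50268555 -0.14912291]]
bore cols 244 313 65 74
[[ 0.61856902 -0.14265386  0.072     ]
 [ 0.61754497 -0.16689227  0.072     ]]
green 178 383 [[ 0.62026455 -0.12609573  0.092     ]
 [ 0.61780273 -0.18429956  0.092     ]]
```

Request:
step_arm:
  series:
    - [[0,-1,0,0,0,0,0],[8,-1.3,0,0,0,0,0],[16,-1.7,0,0,0,0,0],[22,-1.9,0,0,0,0,0],[28,-2.2,0,0,0,0,0],[34,-2.4,0,0,0,0,0],[40,-2.7,0,0,0,0,0],[46,-2.9,0,0,0,0,0],[46,-2.9,0,0,0,0,0],[46,-2.9,0,0,0,0,0]]

```text
time: 8.75
tcp_pos: [0.5772, -0.1533, 0.0659]
orientation: [-3.141, 0.068, 0.001]
contact_force: [-1.2, -0.4, -1.7]
grip_width: 0.17
grasp_force: 58.9
```

Request:
step_arm:
  series:
    - [[2,-0.1,0,0,0,0,0],[4,-0.2,0,0,0,0,0],[5,-0.2,0,0,0,0,0],[5,-0.2,0,0,0,0,0],[5,-0.2,0,0,0,0,0]]

```text
time: 9.25
tcp_pos: [0.5821, -0.1536, 0.066]
orientation: [3.141, -0.068, -0.001]
contact_force: [-0.5, 0.9, -1.2]
grip_width: 0.172
grasp_force: 59.0
```

Request:
step_arm:
  series:
    - [[1,0,0,0,0,0,0],[1,0,0,0,0,0,0],[1,0,0,0,0,0,0]]

```text
time: 9.55
tcp_pos: [0.5828, -0.1536, 0.0659]
orientation: [3.141, -0.068, -0.002]
contact_force: [-0.9, -0.2, -1.3]
grip_width: 0.177
grasp_force: 59.0
```

Request:
step_arm:
  series:
    - [[1,0,0,0,0,0,0],[1,0,0,0,0,0,0],[1,0,0,0,0,0,0]]

```text
time: 9.85
tcp_pos: [0.5829, -0.1537, 0.0658]
orientation: [3.141, -0.068, -0.005]
contact_force: [-6.0, -0.3, 1.8]
grip_width: 0.175
grasp_force: 59.4
```

Request:
step_arm:
  series:
    - [[1,0,0,0,0,0,0],[1,0,0,0,0,0,0],[1,0,0,0,0,0,0]]

```text
time: 10.15
tcp_pos: [0.583, -0.1537, 0.0657]
orientation: [3.14, -0.068, -0.008]
contact_force: [-6.4, -0.2, 2.8]
grip_width: 0.175
grasp_force: 59.5
```

Request:
step_arm:
  series:
    - [[1.5,0,0,0,0,0,0],[1.5,0,0,0,0,0,0],[1.5,0,0,0,0,0,0]]

```text
time: 10.45
tcp_pos: [0.583, -0.1538, 0.0654]
orientation: [3.14, -0.068, -0.012]
contact_force: [-8.7, 0.4, 3.4]
grip_width: 0.171
grasp_force: 59.7
```

```bash
python3 - <<'E'
from h import *
im=shot('wrist','w5'); s=env.state();print({k:s[k] for k in ('tcp_pos','orientation','contact_force')})
E
```

```text
{'tcp_pos': array([ 0.58301924, -0.15377606,  0.06540375]), 'orientation': array([ 3.14023962, -0.06775338, -0.01218126]), 'contact_force': array([-8.53988511,  0.18176468,  3.78446593])}
```

View pics/w5.png

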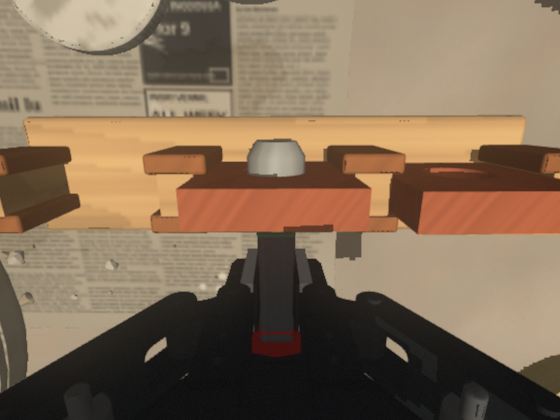

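Request:
step_arm:
  series:
    - [[-15,0.6,0,0,0,0,0],[-35,1.5,0,0,0,0,0],[-60,2.5,0,0,0,0,0],[-85,3.5,0,0,0,0,0],[-85,3.5,0,0,0,0,0],[-85,3.5,0,0,0,0.15,0],[-85,3.5,0,0,0,0.3,0],[-85,3.5,0,0,0,0.45,0],[-85,3.5,0,0,0,0.6,0],[-85,3.5,0,0,0,0.75,0]]

```text
time: 11.5
tcp_pos: [0.5051, -0.15, 0.0665]
orientation: [2.943, 1.096, 0.009]
contact_force: [0.6, 0.8, -2.0]
grip_width: 0.175
grasp_force: 59.0
```

Request:
step_arm:
  series:
    - [[0,0,0,0,0,0.15,0],[0,0,0,0,0,0.3,0],[0,0,0,0,0,0.45,0],[0,0,0,0,0,0.6,0],[0,0,0,0,0,0.75,0],[0,0,0,0,0,0.9,0],[0,0,0,0,0,1.05,0],[0,0,0,0,0,1.2,0],[0,0,0,0,0,1.35,0],[0,0,0,0,0,1.5,0]]

```text
time: 12.5
tcp_pos: [0.5047, -0.1502, 0.0664]
orientation: [1.407, 2.805, 0.005]
contact_force: [-0.8, -0.5, -2.2]
grip_width: 0.174
grasp_force: 59.0
```

Request:
step_arm:
  series:
    - [[0,0,0,0,0,0.15,0],[0,0,0,0,0,0.3,0],[0,0,0,0,0,0.45,0],[0,0,0,0,0,0.6,0],[0,0,0,0,0,0.75,0],[0,0,0,0,0,0.89,0],[0,0,0,0,0,0.89,0],[0,0,0,0,0,0.89,0]]

```text
time: 13.3
tcp_pos: [0.5034, -0.1502, 0.0661]
orientation: [0.077, 3.138, 0.002]
contact_force: [0.3, 0.1, -0.7]
grip_width: 0.175
grasp_force: 59.0
```

```bash
cat > st.py <<'E'
from h import *
s=env.state(); r=R.from_rotvec(s['orientation']).as_matrix(); np.set_printoptions(precision=4,suppress=True)
print('t',s['time'],'p',s['tcp_pos']*1000,'x-yaw',np.arctan2(r[1,0],r[0,0]),'zaxis',r[:,2],'F',s['contact_force'],'q',s['q'],'w',round(s['grip_width'],3))
E
python3 st.py
```

```text
t 13.3 p [ 503.3599 -150.244    66.1205] x-yaw 3.092411639936071 zaxis [ 0.0022  0.0011 -1.    ] F [ 0.2505  0.0784 -0.6557] q [ 0.8615  0.8561 -0.9541  2.1446  1.1018  0.7609  0.6784] w 0.175
```

Request:
step_arm:
  series:
    - [[15,-0.7,0,0,0,0.007,0],[30,-1.3,0,0,0,0.007,0],[40,-1.7,0,0,0,0.007,0],[50,-2.1,0,0,0,0.007,0],[57,-2.4,0,0,0,0.007,0],[61,-2.6,0,0,0,0.007,0],[61,-2.6,0,0,0,0.007,0],[61,-2.6,0,0,0,0.007,0]]

```text
time: 14.1
tcp_pos: [0.5623, -0.1527, 0.0659]
orientation: [-0.059, -3.14, 0.0]
contact_force: [-1.3, -0.4, -1.4]
grip_width: 0.172
grasp_force: 59.0
```

Request:
step_arm:
  series:
    - [[1,0,0,0,0,0,0],[2,-0.1,0,0,0,0,0],[2,-0.1,0,0,0,0,0],[2,-0.1,0,0,0,0,0]]

```text
time: 14.5
tcp_pos: [0.5648, -0.1529, 0.066]
orientation: [0.059, 3.141, -0.0]
contact_force: [-0.2, -0.2, -1.5]
grip_width: 0.174
grasp_force: 59.0
```

Request:
step_arm:
  series:
    - [[1,0,0,0,0,0,0],[2,-0.1,0,0,0,0,0],[2,-0.1,0,0,0,0,0],[2,-0.1,0,0,0,0,0]]

```text
time: 14.9
tcp_pos: [0.5669, -0.1529, 0.066]
orientation: [0.059, 3.141, 0.0]
contact_force: [-0.4, -0.1, -2.1]
grip_width: 0.173
grasp_force: 59.0
```

Request:
step_arm:
  series:
    - [[1,0,0,0,0,0,0],[1,0,0,0,0,0,0],[1,0,0,0,0,0,0]]

```text
time: 15.2
tcp_pos: [0.5679, -0.1529, 0.066]
orientation: [0.059, 3.141, 0.0]
contact_force: [0.2, -0.8, -2.0]
grip_width: 0.172
grasp_force: 59.0
```

Request:
step_arm:
  series:
    - [[1,0,0,0,0,0,0],[1,0,0,0,0,0,0],[1,0,0,0,0,0,0]]

```text
time: 15.5
tcp_pos: [0.5682, -0.1529, 0.0659]
orientation: [-0.059, -3.14, 0.0]
contact_force: [-1.7, -0.3, -0.2]
grip_width: 0.175
grasp_force: 59.2
```

Request:
step_arm:
  series:
    - [[1,0,0,0,0,0,0],[1.5,0,0,0,0,0,0],[1.5,0,0,0,0,0,0],[1.5,0,0,0,0,0,0],[1.5,0,0,0,0,0,0]]

```text
time: 16.0
tcp_pos: [0.5683, -0.1529, 0.0657]
orientation: [-0.059, -3.137, 0.001]
contact_force: [-5.8, -0.1, 2.5]
grip_width: 0.176
grasp_force: 59.4
```

```bash
python3 st.py
```

```text
t 16.0 p [ 568.2937 -152.8509   65.7181] x-yaw 3.103836237116284 zaxis [-0.0041 -0.0007 -1.    ] F [-5.8477 -0.1416  2.4994] q [ 0.8185  0.9093 -0.9609  2.0003  1.0478  0.8444  0.7712] w 0.176
```

Request:
step_arm:
  series:
    - [[-20,0.8,0,0,0,0,0],[-45,2,0,0,0,0,0],[-71,2.8,0,0,0,0,0],[-71,-10,0,0,0,0,0],[-71,-30,0,0,0,-0.15,0],[-71,-50,0,0,0,-0.3,0],[-71,-65,0,0,0,-0.45,0],[-71,-73.5,0,0,0,-0.6,0],[-71,-73.5,0,0,0,-0.75,0],[-71,-73.5,0,0,0,-0.9,0]]

```text
time: 17.0
tcp_pos: [0.5006, -0.2271, 0.0663]
orientation: [1.428, 2.795, 0.002]
contact_force: [-0.2, -0.4, -1.2]
grip_width: 0.177
grasp_force: 59.0
```

Request:
step_arm:
  series:
    - [[0,0,0,0,0,-0.15,0],[0,0,0,0,0,-0.3,0],[0,0,0,0,0,-0.45,0],[0,0,0,0,0,-0.6,0],[0,0,0,0,0,-0.75,0],[0,0,0,0,0,-0.9,0],[0,0,0,0,0,-1.05,0],[0,0,0,0,0,-1.2,0],[0,0,0,0,0,-1.35,0],[0,0,0,0,0,-1.5,0]]

```text
time: 18.0
tcp_pos: [0.5009, -0.2262, 0.0663]
orientation: [2.951, 1.076, 0.004]
contact_force: [-0.1, -0.4, -1.2]
grip_width: 0.171
grasp_force: 59.0
```

Request:
step_arm:
  series:
    - [[0,0,0,0,0,-0.15,0],[0,0,0,0,0,-0.3,0],[0,0,0,0,0,-0.45,0],[0,0,0,0,0,-0.6,0],[0,0,0,0,0,-0.74,0],[0,0,0,0,0,-0.74,0],[0,0,0,0,0,-0.74,0]]

```text
time: 18.7
tcp_pos: [0.5003, -0.2261, 0.0662]
orientation: [3.141, -0.05, 0.002]
contact_force: [0.7, -0.8, -1.1]
grip_width: 0.174
grasp_force: 59.0
```

```bash
python3 st.py; python3 - <<'E'
from h import *
im=shot('wrist','w6'); k,o=tops('w6',(0,0,560,250)); print(o)
r=170; row=im[r,225:330].astype(int); g=np.abs(np.diff(row.sum(1))); i=np.argsort(g)[-8:]; print(sorted((225+i).tolist()))
print(ray('w6',[(276.5,150),(276.5,200)],.06)[:,:2])
E
```

```text
t 18.7 p [ 500.305  -226.1352   66.1887] x-yaw -0.031924876712604765 zaxis [ 0.0015 -0.0002 -1.    ] F [ 0.662 -0.845 -1.114] q [ 0.5152  0.6684 -0.2386  2.1122  0.3848  0.4    -1.633 ] w 0.174
[]
[246, 247, 248, 249, 302, 303, 304, 305]
[[ 0.56018181 -0.22844322]
 [ 0.53898373 -0.22777992]]
```

Request:
step_arm:
  series:
    - [[10,-0.5,0,0,0,-0.01,0],[20,-1,0,0,0,-0.01,0],[29,-1.3,0,0,0,-0.01,0],[29,-1.3,0,0,0,-0.01,0],[29,-1.3,0,0,0,-0.01,0]]

```text
time: 19.25
tcp_pos: [0.5287, -0.2277, 0.0659]
orientation: [-3.141, 0.072, 0.0]
contact_force: [-0.6, -0.5, -1.3]
grip_width: 0.173
grasp_force: 59.0
```

```bash
python3 st.py; python3 - <<'E'
from h import *
im=shot('wrist','w7'); k,o=tops('w7',(0,0,560,250)); print(o)
a,b=ray('w7',[(276.3,150),(276.3,200)],.06)[:,:2]; d=(b-a)/(b-a)[0]; print(a,d,a+d*(.62-a[0]))
hsv=cv2.cvtColor(im,cv2.COLOR_RGB2HSV)
m=cv2.inRange(hsv,(0,100,30),(12,255,255)); ys,xs=np.nonzero(m[62:78,230:330]); print('bore cols',xs.min()+230,xs.max()+230,ys.min()+62,ys.max()+62)
print(ray('w7',[(xs.min()+230,70),(xs.max()+231,70)],.072))
E
```

```text
t 19.25 p [ 528.6946 -227.6607   65.9283] x-yaw -0.045732619323980275 zaxis [-0.0001  0.0001 -1.    ] F [-0.5803 -0.4701 -1.3132] q [ 0.5033  0.6886 -0.2454  2.0516  0.3685  0.4427 -1.64  ] w 0.173
[(12786.0, (157, 0, 230, 60), ((623.6144409179688, -230.99171447753906), (60.842716217041016, 14.209165573120117), 87.35735321044922)), (5503.5, (0, 0, 105, 56), ((626.9132080078125, -170.40701293945312), (28.96912384033203, 13.209150314331055), 87.36747741699219))]
[ 0.58853909 -0.23073383] [ 1.         -0.04538853] [ 0.62       -0.23216179]
bore cols 239 306 72 77
[[ 0.61748017 -0.21911666  0.072     ]
 [ 0.61639985 -0.24263936  0.072     ]]
```

Request:
step_arm:
  series:
    - [[0,1.2,0,0,0,0.002,0],[8,0.9,0,0,0,0.002,0],[16,0.5,0,0,0,0.002,0],[22,0.3,0,0,0,0.002,0],[28,0,0,0,0,0.002,0],[34,-0.2,0,0,0,0.002,0],[40,-0.5,0,0,0,0.002,0],[45,-0.7,0,0,0,0.002,0],[48,-0.8,0,0,0,0.002,0],[48,-0.8,0,0,0,0.002,0]]

```text
time: 20.3
tcp_pos: [0.5769, -0.2284, 0.066]
orientation: [-3.141, 0.069, -0.001]
contact_force: [-1.2, 0.3, -1.4]
grip_width: 0.176
grasp_force: 59.0
```

Request:
step_arm:
  series:
    - [[2,-0.1,0,0,0,0,0],[3,-0.1,0,0,0,0,0],[3,-0.1,0,0,0,0,0],[3,-0.1,0,0,0,0,0]]

```text
time: 20.7
tcp_pos: [0.5791, -0.2286, 0.066]
orientation: [3.141, -0.07, -0.001]
contact_force: [0.6, -0.0, -1.7]
grip_width: 0.174
grasp_force: 59.0
```

Request:
step_arm:
  series:
    - [[1,0,0,0,0,0,0],[1,0,0,0,0,0,0],[1,0,0,0,0,0,0],[1,0,0,0,0,0,0]]

```text
time: 21.1
tcp_pos: [0.5798, -0.2287, 0.0659]
orientation: [3.141, -0.069, -0.002]
contact_force: [-1.4, 0.3, -0.7]
grip_width: 0.173
grasp_force: 59.0
```

Request:
step_arm:
  series:
    - [[1,0,0,0,0,0,0],[2,0,0,0,0,0,0],[3,0,0,0,0,0,0],[3.5,0,0,0,0,0,0],[3.5,0,0,0,0,0,0]]

```text
time: 21.6
tcp_pos: [0.58, -0.2288, 0.0654]
orientation: [3.141, -0.07, -0.013]
contact_force: [-7.5, 0.3, 1.7]
grip_width: 0.175
grasp_force: 59.6
```

Request:
step_arm:
  series:
    - [[-15,0.6,0,0,0,0,0],[-35,1.5,0,0,0,0,0],[-60,2.5,0,0,0,0,0],[-83,3.4,0,0,0,0,0],[-83,3.4,0,0,0,0,0],[-83,3.4,0,0,0,0.15,0],[-83,3.4,0,0,0,0.3,0],[-83,3.4,0,0,0,0.45,0],[-83,3.4,0,0,0,0.6,0],[-83,3.4,0,0,0,0.75,0]]

```text
time: 22.6
tcp_pos: [0.5035, -0.2253, 0.0665]
orientation: [2.943, 1.094, 0.006]
contact_force: [0.8, -0.0, -1.6]
grip_width: 0.173
grasp_force: 59.0
```

Request:
step_arm:
  series:
    - [[0,0,0,0,0,0.15,0],[0,0,0,0,0,0.3,0],[0,0,0,0,0,0.45,0],[0,0,0,0,0,0.6,0],[0,0,0,0,0,0.75,0],[0,0,0,0,0,0.9,0],[0,0,0,0,0,1.05,0],[0,0,0,0,0,1.2,0],[0,0,0,0,0,1.35,0],[0,0,0,0,0,1.5,0]]

```text
time: 23.6
tcp_pos: [0.5032, -0.2256, 0.0664]
orientation: [1.409, 2.805, 0.003]
contact_force: [-1.0, -0.0, -1.6]
grip_width: 0.173
grasp_force: 59.0
```

Request:
step_arm:
  series:
    - [[0,0,0,0,0,0.15,0],[0,0,0,0,0,0.3,0],[0,0,0,0,0,0.45,0],[0,0,0,0,0,0.6,0],[0,0,0,0,0,0.75,0],[0,0,0,0,0,0.89,0],[0,0,0,0,0,0.89,0],[0,0,0,0,0,0.89,0]]

```text
time: 24.4
tcp_pos: [0.5021, -0.2254, 0.0661]
orientation: [0.078, 3.139, 0.001]
contact_force: [-1.0, -0.5, -1.3]
grip_width: 0.175
grasp_force: 59.0
```

```bash
python3 st.py
```

```text
t 24.4 p [ 502.0727 -225.4428   66.0951] x-yaw 3.091719100682433 zaxis [ 0.0018  0.0007 -1.    ] F [-0.9951 -0.5016 -1.3491] q [ 0.9981  0.885  -0.9733  2.0886  1.0896  0.805   0.8456] w 0.175
```

Request:
step_arm:
  series:
    - [[15,-0.7,0,0,0,0.008,0],[30,-1.3,0,0,0,0.008,0],[42,-1.8,0,0,0,0.008,0],[52,-2.2,0,0,0,0.008,0],[58,-2.4,0,0,0,0.008,0],[61,-2.6,0,0,0,0.008,0],[61,-2.6,0,0,0,0.008,0],[61,-2.6,0,0,0,0.008,0]]

```text
time: 25.2
tcp_pos: [0.5612, -0.2278, 0.0658]
orientation: [-0.059, -3.14, 0.0]
contact_force: [-0.3, 0.4, -2.2]
grip_width: 0.174
grasp_force: 59.0
```

Request:
step_arm:
  series:
    - [[1,0,0,0,0,0,0],[2,-0.1,0,0,0,0,0],[2,-0.1,0,0,0,0,0],[2,-0.1,0,0,0,0,0]]

```text
time: 25.6
tcp_pos: [0.5638, -0.228, 0.066]
orientation: [-0.059, -3.141, 0.0]
contact_force: [-0.3, 0.4, -1.3]
grip_width: 0.174
grasp_force: 59.0
```

Request:
step_arm:
  series:
    - [[1,0,0,0,0,0,0],[2,0,0,0,0,0,0],[2,0,0,0,0,0,0],[2,0,0,0,0,0,0]]

```text
time: 26.0
tcp_pos: [0.5652, -0.2279, 0.0659]
orientation: [-0.059, -3.14, 0.0]
contact_force: [-2.5, 0.3, 0.1]
grip_width: 0.172
grasp_force: 59.2
```

Request:
step_arm:
  series:
    - [[1,0,0,0,0,0,0],[2,0,0,0,0,0,0],[2,0,0,0,0,0,0],[2,0,0,0,0,0,0]]

```text
time: 26.4
tcp_pos: [0.5653, -0.2279, 0.0656]
orientation: [-0.059, -3.136, 0.001]
contact_force: [-6.2, 0.4, 2.7]
grip_width: 0.174
grasp_force: 59.6
```

Request:
step_arm:
  series:
    - [[-20,0.8,0,0,0,0,0],[-50,2,0,0,0,0,0],[-80,3,20,0,0,0,0],[-90,10,60,0,0,0,0],[-90,40,90,0,0,-0.15,0],[-90,80,90,0,0,-0.3,0],[-90,120,90,0,0,-0.45,0],[-90,160,90,0,0,-0.6,0],[-90,200,90,0,0,-0.75,0],[-90,240,90,0,0,-0.9,0]]

```text
time: 27.4
tcp_pos: [0.4788, 0.0143, 0.1566]
orientation: [1.426, 2.797, 0.004]
contact_force: [0.5, 0.5, -1.8]
grip_width: 0.18
grasp_force: 59.0
```

Request:
step_arm:
  series:
    - [[0,40,0,0,0,-0.15,0],[0,80,0,0,0,-0.3,0],[0,120,0,0,0,-0.45,0],[0,160,0,0,0,-0.6,0],[0,200,0,0,0,-0.75,0],[0,240,0,0,0,-0.9,0],[0,280,0,0,0,-1.05,0],[0,320,0,0,0,-1.2,0],[0,360,0,0,0,-1.35,0],[10,390,0,0,0,-1.5,0]]

```text
time: 28.4
tcp_pos: [0.4857, 0.4072, 0.1566]
orientation: [-2.946, -1.081, -0.002]
contact_force: [0.5, -0.1, -1.6]
grip_width: 0.172
grasp_force: 59.0
```

Request:
step_arm:
  series:
    - [[10,0,0,0,0,-0.15,0],[20,0,0,0,0,-0.3,0],[20,0,0,0,0,-0.45,0],[20,0,0,0,0,-0.6,0],[20,0,0,0,0,-0.73,0],[20,0,0,0,0,-0.73,0],[20,0,0,0,0,-0.73,0],[20,0,0,0,0,-0.73,0]]

```text
time: 29.2
tcp_pos: [0.5078, 0.4025, 0.156]
orientation: [-3.141, 0.037, -0.0]
contact_force: [-0.7, -0.3, -1.5]
grip_width: 0.171
grasp_force: 59.0
```

```bash
python3 st.py
```

```text
t 29.2 p [507.7875 402.4906 156.0282] x-yaw -0.023581069836804386 zaxis [ 0.0001  0.0007 -1.    ] F [-0.6867 -0.3122 -1.4848] q [-0.5505  0.6223 -0.2759  1.8508  0.248   0.7013 -2.5619] w 0.171
```

Request:
step_arm:
  series:
    - [[1,5.5,-40,0,0,0,0],[1,5.5,-80,0,0,0,0],[1,5.5,-105,0,0,0,0],[1,5.5,-115,0,0,0,0],[1,5.5,-121,0,0,0,0],[1,5.5,-124,0,0,0,0],[1,5.5,-124,0,0,0,0],[1,5.5,-124,0,0,0,0]]

```text
time: 30.0
tcp_pos: [0.5096, 0.4083, 0.0333]
orientation: [-3.14, 0.041, -0.003]
contact_force: [0.4, -0.1, -2.1]
grip_width: 0.174
grasp_force: 59.0
```

Request:
step_arm:
  series:
    - [[0,0,-1,0,0,0,0],[0,0,-2,0,0,0,0],[0,0,-2.5,0,0,0,0],[0,0,-2.5,0,0,0,0],[0,0,-2.5,0,0,0,0]]

```text
time: 30.5
tcp_pos: [0.5094, 0.4081, 0.0315]
orientation: [-3.141, 0.041, -0.002]
contact_force: [-0.8, -1.3, 8.2]
grip_width: 0.17
grasp_force: 60.3
```

Request:
step_arm:
  series:
    - [[0,0,0,0,0,0,0.5],[0,0,0,0,0,0,0.5],[0,0,0,0,0,0,0.5],[0,0,0,0,0,0,0.5],[0,0,10,0,0,0,0.5],[0,0,40,0,0,0,0.5],[0,0,80,0,0,0,0.5],[-20,0,120,0,0,0,0.5],[-70,-10,160,0,0,0,0.5],[-70,-10,160,0,0,0,0.5]]

```text
time: 31.5
tcp_pos: [0.4359, 0.3988, 0.1934]
orientation: [-3.138, 0.036, -0.002]
contact_force: [0.6, -0.1, -0.8]
grip_width: 0.496
grasp_force: 0.0
```

```bash
python3 - <<'E'
from g import *
shot('wrist','w8'); gauge('w8',(150,0,400,230))
im=np.load('pics/w8.npz')['im']; hsv=cv2.cvtColor(im,cv2.COLOR_RGB2HSV)
m=cv2.inRange(hsv,(12,110,100),(20,255,255)); c=max(cv2.findContours(cv2.morphologyEx(m,cv2.MORPH_CLOSE,np.ones((9,9))),0,1)[0],key=cv2.contourArea)
print('mat',cv2.boundingRect(c),cv2.minAreaRect((ray('w8',cv2.convexHull(c)[:,0],.004)[:,:2]*1000).astype(np.float32)))
print('jar rim, top cam',ray('top0',[(348,188),(376,188),(362,200)],.098), ray('w5',[(85,53)],.0))
E
python3 st.py
```

```text
(239, 71, 50, 8) ((544.123291015625, 406.8029479980469), (39.86582565307617, 5.240463733673096), 87.26654815673828)
(241, 150, 47, 10) ((479.6251525878906, 408.649658203125), (40.21221923828125, 7.752438545227051), 88.72013854980469)
centre [511.8742218 407.7263031] len 64.5245705078672 yaw -0.02862417209804738
mat (216, 32, 97, 161) ((511.251220703125, 407.4003601074219), (89.59365844726562, 148.6897430419922), 89.77499389648438)
jar rim, top cam [[ 0.73001632 -0.09271285  0.098     ]
 [ 0.75106804 -0.18637293  0.098     ]
 [ 0.6952632  -0.14684199  0.098     ]] [[ 0.69425217 -0.05340462  0.        ]]
t 31.55 p [435.2817 398.5032 193.3469] x-yaw -0.022130000918274273 zaxis [ 0.0012  0.0024 -1.    ] F [-1.201  -0.5838  1.0655] q [-0.6006  0.5119 -0.2988  1.9597  0.225   0.6991 -2.6289] w 0.506
```

Request:
step_arm:
  series:
    - [[0,-40,10,0,0,0.1,0.4],[10,-80,10,0,0,0.2,0.4],[20,-120,10,0,0,0.35,0.4],[30,-160,10,0,0,0.5,0.4],[40,-200,10,0,0,0.65,0.4],[50,-245,10,0,0,0.8,0.4],[65,-290,10,0,0,0.95,0.4],[80,-335,10,0,0,1.1,0.4],[95,-380,10,0,0,1.25,0.4],[110,-425,10,0,0,1.4,0.4]]

```text
time: 32.55
tcp_pos: [0.5496, -0.0303, 0.1988]
orientation: [-2.424, -1.998, 0.0]
contact_force: [1.0, 0.5, -0.6]
grip_width: 0.397
grasp_force: 0.0
```

Request:
step_arm:
  series:
    - [[20,-40,0,0,0,0.1,0.4],[40,-80,0,0,0,0.15,0.4],[60,-120,0,0,0,0.15,0.4],[80,-130,0,0,0,0.15,0.4],[80,-130,0,0,0,0.15,0.4],[80,-130,0,0,0,0.15,0.4]]

```text
time: 33.15
tcp_pos: [0.6286, -0.1578, 0.1984]
orientation: [-2.273, -2.166, 0.001]
contact_force: [-0.0, -0.1, -0.5]
grip_width: 0.398
grasp_force: 0.0
```

```bash
python3 st.py
```

```text
t 33.15 p [ 628.6006 -157.7917  198.409 ] x-yaw 1.5227131978515587 zaxis [-0.0016  0.001  -1.    ] F [-0.0289 -0.0778 -0.4808] q [ 0.6373  0.6467 -0.6892  1.8108  0.5211  0.8756 -0.3454] w 0.398
```

Request:
step_arm:
  series:
    - [[-1,2,-40,0,0,0.006,0.4],[-1,2,-70,0,0,0.006,0.4],[-1,2,-95,0,0,0.006,0.4],[-1,2,-110,0,0,0.006,0.4],[-1,2,-115,0,0,0.006,0.4],[-1,2,-115,0,0,0.006,0.4],[-1,2,-115,0,0,0.006,0],[-1,2,-115,0,0,0.006,0],[-1,2,-115,0,0,0.006,0],[-1,2,-115,0,0,0.006,0]]

```text
time: 34.15
tcp_pos: [0.6276, -0.1552, 0.086]
orientation: [2.266, 2.175, -0.001]
contact_force: [-4.3, 0.6, 5.7]
grip_width: 0.153
grasp_force: 59.7
```

Request:
step_arm:
  series:
    - [[0,0,0,0,0,0,0],[0,0,0,0,0,0,0],[0,0,0,0,0,0,0]]

```text
time: 34.45
tcp_pos: [0.6276, -0.1552, 0.0861]
orientation: [2.266, 2.175, -0.001]
contact_force: [-3.7, 0.5, 6.7]
grip_width: 0.154
grasp_force: 59.7
```

```bash
python3 st.py
```

```text
t 34.45 p [ 627.5982 -155.1562   86.0572] x-yaw 1.5297772821326943 zaxis [-0.0001 -0.0006 -1.    ] F [-3.7176  0.4822  6.7232] q [ 0.5634  0.7762 -0.5861  1.8732  0.653   0.6929 -0.4521] w 0.154
```

Request:
step_arm:
  series:
    - [[0,0,10,0,0,0,0],[0,0,35,0,0,0,0],[0,0,70,0,0,0,0],[0,0,105,0,0,0,0],[0,20,105,0,0,-0.1,0],[-10,50,105,0,0,-0.25,0],[-20,90,105,0,0,-0.4,0],[-30,130,105,0,0,-0.55,0],[-40,170,105,0,0,-0.7,0],[-50,210,105,0,0,-0.85,0]]

```text
time: 35.45
tcp_pos: [0.5782, 0.0562, 0.1906]
orientation: [2.965, 1.038, 0.004]
contact_force: [1.3, 0.0, -0.9]
grip_width: 0.156
grasp_force: 58.7
```

Request:
step_arm:
  series:
    - [[-8,40,0,0,0,-0.15,0],[-16,80,0,0,0,-0.3,0],[-24,120,0,0,0,-0.45,0],[-32,160,0,0,0,-0.6,0],[-34,180,0,0,0,-0.68,0],[-34,195,0,0,0,-0.68,0],[-34,195,0,0,0,-0.68,0],[-34,195,0,0,0,-0.68,0]]

```text
time: 36.25
tcp_pos: [0.5445, 0.2482, 0.1896]
orientation: [3.141, -0.0, 0.001]
contact_force: [-0.4, -0.6, -1.4]
grip_width: 0.148
grasp_force: 58.7
```

```bash
python3 st.py; python3 - <<'E'
from h import *
a=shot('wrist','w9'); b=shot('top','t9'); c=shot('scene','s9')
cv2.imwrite('pics/c9.png',np.hstack([cv2.resize(a,(400,300)),cv2.resize(c[120:320,130:400],(400,300))])[:,:,::-1])
E
```

```text
t 36.25 p [544.4942 248.175  189.618 ] x-yaw -0.00028999418339268983 zaxis [ 0.0003 -0.0009 -1.    ] F [-0.4091 -0.5994 -1.4234] q [-0.3022  0.5249 -0.2797  1.943   0.2172  0.7027 -2.2838] w 0.148
```

View pics/c9.png

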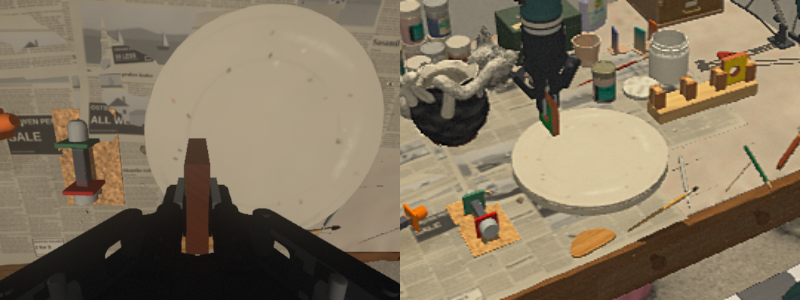

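```bash
python3 - <<'E'
from h import *
px=np.array([(145,128),(265,4),(385,128),(160,65),(365,55),(345,205)])*1.4
w=ray('w9',px,.038)[:,:2]*1000; print(w)
A=np.c_[2*w,np.ones(len(w))]; s=np.linalg.lstsq(A,(w**2).sum(1),rcond=None)[0]; print('c',s[:2],np.sqrt(s[2]+s[0]**2+s[1]**2))
E
```

```text
[[565.30672696 313.98596202]
 [702.10617557 173.98439731]
 [565.29430904  10.20577516]
 [639.90832052 291.4383937 ]
 [650.69664725  53.90404711]
 [455.72437673  40.04064484]]
c [547.84837383 164.24655769] 153.82342425992218
```

Request:
step_arm:
  series:
    - [[3,2,-30,0,0,0,0],[3,2,-60,0,0,0,0],[3,2,-80,0,0,0,0],[3,2,-90,0,0,0,0],[3,2,-93,0,0,0,0],[3,2,-94,0,0,0,0],[3,2,-94,0,0,0,0],[3,2,-94,0,0,0,0]]

```text
time: 37.2
tcp_pos: [0.5476, 0.2519, 0.0966]
orientation: [-3.141, 0.0, -0.003]
contact_force: [0.1, -0.4, -0.3]
grip_width: 0.152
grasp_force: 58.7
```

Request:
step_arm:
  series:
    - [[0,0,-0.5,0,0,0,0],[0,0,-1,0,0,0,0],[0,0,-1,0,0,0,0],[0,0,-1,0,0,0,0]]

```text
time: 37.6
tcp_pos: [0.547, 0.2517, 0.0948]
orientation: [-3.141, 0.0, -0.0]
contact_force: [-0.2, 0.4, 0.1]
grip_width: 0.151
grasp_force: 58.9
```

Request:
step_arm:
  series:
    - [[0,0,-1,0,0,0,0],[0,0,-1.5,0,0,0,0],[0,0,-1.5,0,0,0,0],[0,0,-1.5,0,0,0,0]]

```text
time: 38.0
tcp_pos: [0.547, 0.2518, 0.0948]
orientation: [3.141, -0.0, 0.001]
contact_force: [-2.8, -1.5, 11.9]
grip_width: 0.156
grasp_force: 60.7
```

Request:
step_arm:
  series:
    - [[0,0,1.5,0,0,0,0],[0,0,1.5,0,0,0,0.3],[0,0,1.5,0,0,0,0.4],[0,0,1.5,0,0,0,0.4],[0,0,1.5,0,0,0,0.4],[0,0,15,0,0,0,0.4],[0,0,40,0,0,0,0.4],[0,0,75,0,0,0,0.4],[0,-2,105,0,0,0,0.5],[0,-2,105,0,0,0,0.8]]

```text
time: 39.0
tcp_pos: [0.5496, 0.2511, 0.2034]
orientation: [-3.137, 0.001, -0.013]
contact_force: [0.8, 0.4, -0.5]
grip_width: 0.652
grasp_force: 0.0
```

Request:
step_arm:
  series:
    - [[0,0,0,0,0,0.15,0.9],[0,0,0,0,0,0.3,0.9],[0,0,0,0,0,0.45,0.9],[0,0,0,0,0,0.6,0.9],[0,0,0,0,0,0.75,0.9],[0,0,0,0,0,0.9,0.9],[0,0,0,0,0,1.05,0.9],[0,0,0,0,0,1.2,0.9],[0,0,0,0,0,1.35,0.9],[0,0,0,0,0,1.5,0.9]]

```text
time: 40.0
tcp_pos: [0.5466, 0.2492, 0.198]
orientation: [2.292, 2.148, -0.001]
contact_force: [0.4, -1.0, 0.3]
grip_width: 0.898
grasp_force: 0.0
```

Request:
step_arm:
  series:
    - [[0,0,0,0,0,0.07,0.9],[0,0,0,0,0,0.07,0.9],[0,0,0,0,0,0.07,0.9]]

```text
time: 40.3
tcp_pos: [0.5467, 0.2493, 0.1979]
orientation: [-2.224, -2.218, 0.001]
contact_force: [0.5, -0.1, -0.6]
grip_width: 0.898
grasp_force: 0.0
```

```bash
python3 st.py; python3 - <<'E'
from h import *
a=shot('wrist','w10'); k,o=tops('w10',(0,0,560,420)); print(o)
cv2.imwrite('pics/w10s.png',cv2.resize(a,(400,300))[:,:,::-1])
E
```

```text
t 40.3 p [546.7455 249.2995 197.9116] x-yaw 1.5680314240442144 zaxis [-0.0004 -0.0003 -1.    ] F [ 0.4979 -0.0557 -0.5856] q [-0.0085  0.5962 -0.7082  1.9186  0.5234  0.8195 -1.0032] w 0.898
[]
```

View pics/w10s.png

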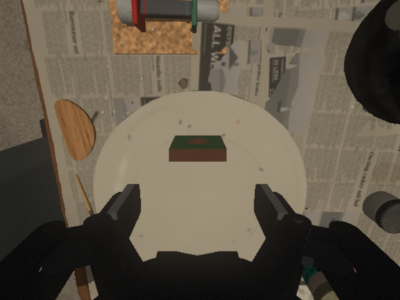

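Request:
step_arm:
  series:
    - [[0.5,2.5,-40,0,0,0.003,0.9],[0.5,2.5,-75,0,0,0.003,0.9],[0.5,2.5,-98,0,0,0.003,0.9],[0.5,2.5,-107,0,0,0.003,0.9],[0.5,2.5,-107,0,0,0.003,0.9],[0.5,2.5,-107,0,0,0.003,0.9],[0.5,2.5,-107,0,0,0.003,0.5],[0.5,2.5,-107,0,0,0.003,0.5],[0.5,2.5,-107,0,0,0.003,0.5],[0.5,2.5,-107,0,0,0.003,0.5]]

```text
time: 41.35
tcp_pos: [0.5484, 0.2531, 0.0929]
orientation: [2.219, 2.223, 0.005]
contact_force: [-0.6, 0.0, 7.2]
grip_width: 0.691
grasp_force: 65.1
```

```bash
python3 st.py
```

```text
t 41.35 p [548.3853 253.0735  92.8826] x-yaw 1.5726886241383804 zaxis [ 0.0029  0.0017 -1.    ] F [-0.6261  0.0009  7.1818] q [-0.0987  0.7282 -0.5914  1.9715  0.6696  0.641  -1.1255] w 0.691
```

Request:
step_arm:
  series:
    - [[0,0,4,0,0,0,0.5],[0,0,4,0,0,0,0.5],[0,-8.3,4.4,0.15,0,0,0.5],[0,-16.6,3.6,0.3,0,0,0.5],[0,-24.6,1.6,0.45,0,0,0.5],[0,-32.3,-1.7,0.6,0,0,0.5],[0,-39.4,-6,0.75,0,0,0.5],[0,-39.4,-6,0.75,0,0,0.5],[0,-39.4,-6,0.75,0,0,0.5]]

```text
time: 42.25
tcp_pos: [0.5476, 0.21, 0.0825]
orientation: [-1.786, -1.775, -0.701]
contact_force: [0.2, 0.4, -0.3]
grip_width: 0.691
grasp_force: 68.4
```

```bash
python3 st.py
```

```text
t 42.25 p [547.6188 210.0096  82.4988] x-yaw 1.5621072318602378 zaxis [-0.0001  0.6834 -0.73  ] F [ 0.192   0.4375 -0.2923] q [ 0.6047  1.0855 -1.0852  2.0979  0.5687  0.2792 -0.6322] w 0.691
```

Request:
step_arm:
  series:
    - [[0,-3,-2,0.075,0,0,0.5],[0,-6.3,-4.8,0.15,0,0,0.5],[0,-8.3,-6.8,0.2,0,0,0.5],[0,-10.1,-8.6,0.25,0,0,0.5],[0,-10.1,-8.6,0.25,0,0,0.5],[0,-10.1,-8.6,0.25,0,0,0.5]]

```text
time: 42.85
tcp_pos: [0.5473, 0.2034, 0.0768]
orientation: [-1.614, -1.622, -0.882]
contact_force: [0.2, -0.2, -0.3]
grip_width: 0.687
grasp_force: 68.3
```

```bash
python3 st.py
```

```text
t 42.85 p [547.2843 203.3668  76.7966] x-yaw 1.5780443998406517 zaxis [-0.001   0.84   -0.5425] F [ 0.222  -0.188  -0.2639] q [ 0.7631  1.3329 -1.2251  2.0856  0.5616  0.3086 -0.4612] w 0.687
```

Request:
step_arm:
  series:
    - [[0,0,-1,0,0,0,0.5],[0,0,-2,0,0,0,0.5],[0,0,-2,0,0,0,0.5],[0,0,-2,0,0,0,0.5]]

```text
time: 43.25
tcp_pos: [0.5473, 0.2028, 0.0747]
orientation: [-1.614, -1.62, -0.884]
contact_force: [-0.3, 0.6, -0.7]
grip_width: 0.692
grasp_force: 68.3
```

```bash
python3 st.py
```

```text
t 43.25 p [547.3235 202.8362  74.7122] x-yaw 1.5765387024975048 zaxis [-0.0003  0.841  -0.5411] F [-0.341   0.5612 -0.7498] q [ 0.7642  1.3372 -1.2231  2.0852  0.5632  0.3071 -0.4589] w 0.692
```

Request:
step_arm:
  series:
    - [[0,0,0,0,0,0,0.95],[0,0,0,0,0,0,0.95],[0,0,0,0,0,0,0.95],[0,0,0,0,0,0,0.95],[0,0,0,0,0,0,0.95],[0,-10,15,-0.1,0,0,0.95],[0,-20,40,-0.25,0,0,0.95],[0,-30,70,-0.4,0,0,0.95],[0,-40,100,-0.55,0,0,0.95],[0,-50,120,-0.7,0,0,0.95]]

```text
time: 44.25
tcp_pos: [0.5479, 0.153, 0.1978]
orientation: [-2.062, -2.067, -0.312]
contact_force: [0.1, 0.3, -1.7]
grip_width: 0.954
grasp_force: 0.0
```

Request:
step_arm:
  series:
    - [[0,-20,10,-0.15,0,0,0.95],[0,-40,10,-0.3,0,0,0.95],[0,-40,10,-0.3,0,0,0.95],[0,-40,10,-0.3,0,0,0.95]]

```text
time: 44.65
tcp_pos: [0.5467, 0.1135, 0.2042]
orientation: [-2.216, -2.224, -0.002]
contact_force: [0.2, -0.5, -1.2]
grip_width: 0.951
grasp_force: 0.0
```

```bash
python3 st.py; python3 - <<'E'
from h import *
a=shot('wrist','w11'); c=shot('scene','s11')
cv2.imwrite('pics/c11.png',np.hstack([cv2.resize(a,(400,300)),cv2.resize(c[120:320,130:400],(400,300))])[:,:,::-1])
E
```

```text
t 44.65 p [546.6942 113.5488 204.2253] x-yaw 1.5746030153383435 zaxis [-0.0005  0.0021 -1.    ] F [ 0.2182 -0.4979 -1.217 ] q [ 0.3378  0.5896 -0.8768  2.003   0.6122  0.8338 -0.8839] w 0.951
```

View pics/c11.png

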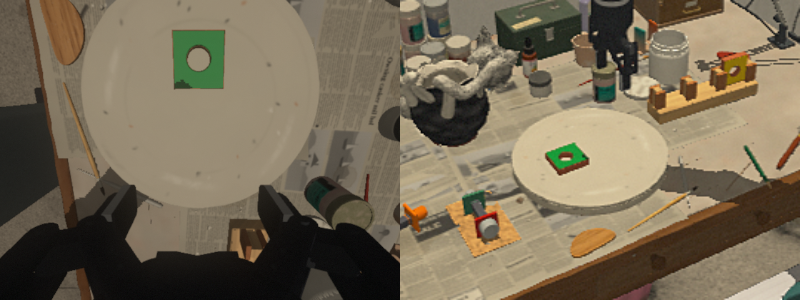

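Request:
step_arm:
  series:
    - [[10,-45,0,0,0,-0.02,0.4],[20,-90,0,0,0,-0.045,0.4],[30,-135,0,0,0,-0.045,0.4],[40,-180,0,0,0,-0.045,0.4],[50,-225,0,0,0,-0.045,0.4],[60,-270,0,0,0,-0.045,0.4],[70,-315,0,0,0,-0.045,0.4],[78,-344,0,0,0,-0.045,0.4],[78,-344,0,0,0,-0.045,0.4],[78,-344,0,0,0,-0.045,0.4]]

```text
time: 45.75
tcp_pos: [0.6241, -0.2333, 0.2024]
orientation: [-2.271, -2.165, -0.002]
contact_force: [-0.7, 0.9, 0.5]
grip_width: 0.396
grasp_force: 0.0
```

```bash
python3 st.py
```

```text
t 45.75 p [ 624.069 -233.337  202.385] x-yaw 1.523423535180072 zaxis [-0.002   0.0036 -1.    ] F [-0.7335  0.8897  0.5275] q [ 0.8319  0.7145 -0.8443  1.7608  0.6338  0.9651 -0.3176] w 0.396
```

Request:
step_arm:
  series:
    - [[0.5,2.5,-40,0,0,0.006,0.4],[0.5,2.5,-70,0,0,0.006,0.4],[0.5,2.5,-98,0,0,0.006,0.4],[0.5,2.5,-111,0,0,0.006,0.4],[0.5,2.5,-116,0,0,0.006,0.4],[0.5,2.5,-116,0,0,0.006,0.4],[0.5,2.5,-116,0,0,0.006,0],[0.5,2.5,-116,0,0,0.006,0],[0.5,2.5,-116,0,0,0.006,0],[0.5,2.5,-116,0,0,0.006,0]]

```text
time: 46.75
tcp_pos: [0.6247, -0.2285, 0.09]
orientation: [-2.262, -2.179, 0.003]
contact_force: [-5.1, 2.0, 6.0]
grip_width: 0.153
grasp_force: 59.8
```

Request:
step_arm:
  series:
    - [[0,0,0,0,0,0,0],[0,0,0,0,0,0,0],[0,0,0,0,0,0,0]]

```text
time: 47.05
tcp_pos: [0.6247, -0.2285, 0.09]
orientation: [-2.262, -2.179, 0.003]
contact_force: [-5.0, 1.6, 6.4]
grip_width: 0.15
grasp_force: 59.8
```

```bash
python3 st.py
```

```text
t 47.05 p [ 624.7026 -228.4943   90.0369] x-yaw 1.5333189812484656 zaxis [-0.0022 -0.0007 -1.    ] F [-4.9706  1.6099  6.401 ] q [ 0.7584  0.8357 -0.7395  1.8223  0.772   0.801  -0.4248] w 0.15
```

Request:
step_arm:
  series:
    - [[0,0,10,0,0,0,0],[0,0,35,0,0,0,0],[0,0,70,0,0,0,0],[0,0,105,0,0,0,0],[-5,20,105,0,0,-0.1,0],[-10,50,105,0,0,-0.25,0],[-20,90,105,0,0,-0.4,0],[-30,130,105,0,0,-0.55,0],[-40,170,105,0,0,-0.7,0],[-50,210,105,0,0,-0.85,0]]

```text
time: 48.05
tcp_pos: [0.5766, -0.017, 0.195]
orientation: [2.962, 1.044, 0.006]
contact_force: [0.3, 0.4, -0.9]
grip_width: 0.152
grasp_force: 58.9
```

Request:
step_arm:
  series:
    - [[-8,40,0,0,0,-0.15,0],[-16,80,0,0,0,-0.3,0],[-24,120,0,0,0,-0.45,0],[-26,150,0,0,0,-0.6,0],[-26,155,0,0,0,-0.68,0],[-26,155,0,0,0,-0.68,0],[-26,155,0,0,0,-0.68,0],[-26,155,0,0,0,-0.68,0]]

```text
time: 48.85
tcp_pos: [0.5503, 0.1347, 0.1937]
orientation: [3.141, 0.005, 0.001]
contact_force: [0.2, 0.4, -1.0]
grip_width: 0.15
grasp_force: 58.9
```

```bash
python3 st.py
```

```text
t 48.85 p [550.3435 134.7089 193.6784] x-yaw 0.0030925779968435296 zaxis [ 0.0007 -0.0004 -1.    ] F [ 0.1702  0.3703 -1.0168] q [ 0.0139  0.5064 -0.4551  2.0048  0.3372  0.7026 -2.2195] w 0.15
```

Contact expected at TCP z ≈ 98–99.

Request:
step_arm:
  series:
    - [[0,1,-30,0,0,0,0],[0,1,-60,0,0,0,0],[0,1,-80,0,0,0,0],[0,1,-90,0,0,0,0],[0,1,-93,0,0,0,0],[0,1,-94,0,0,0,0],[0,1,-94,0,0,0,0],[0,1,-94,0,0,0,0]]

```text
time: 49.65
tcp_pos: [0.5506, 0.1373, 0.1004]
orientation: [-3.141, -0.006, -0.003]
contact_force: [-0.6, -0.5, -1.5]
grip_width: 0.154
grasp_force: 58.9
```

Request:
step_arm:
  series:
    - [[0,0,-1,0,0,0,0],[0,0,-2,0,0,0,0],[0,0,-2,0,0,0,0],[0,0,-2,0,0,0,0]]

```text
time: 50.05
tcp_pos: [0.5505, 0.1373, 0.0987]
orientation: [3.141, 0.006, 0.003]
contact_force: [-1.2, -1.1, 6.5]
grip_width: 0.152
grasp_force: 60.1
```

Contact. Release, rise, turn for the width grasp.

Request:
step_arm:
  series:
    - [[0,0,0.5,0,0,0,0],[0,0,0.5,0,0,0,0.3],[0,0,0.5,0,0,0,0.4],[0,0,0.5,0,0,0,0.4],[0,0,0.5,0,0,0,0.4],[0,0,15,0,0,0,0.4],[0,0,40,0,0,0,0.4],[0,0,75,0,0,0,0.4],[-2,0,100,0,0,0,0.5],[-2,0,100,0,0,0,0.8]]

```text
time: 51.05
tcp_pos: [0.5501, 0.1383, 0.2019]
orientation: [-3.139, -0.006, -0.012]
contact_force: [-0.3, 0.5, -0.1]
grip_width: 0.655
grasp_force: 0.0
```

Request:
step_arm:
  series:
    - [[0,0,0,0,0,0.15,0.9],[0,0,0,0,0,0.3,0.9],[0,0,0,0,0,0.45,0.9],[0,0,0,0,0,0.6,0.9],[0,0,0,0,0,0.75,0.9],[0,0,0,0,0,0.9,0.9],[0,0,0,0,0,1.05,0.9],[0,0,0,0,0,1.2,0.9],[0,0,0,0,0,1.35,0.9],[0,0,0,0,0,1.5,0.9]]

```text
time: 52.05
tcp_pos: [0.5475, 0.1367, 0.1973]
orientation: [-2.288, -2.153, 0.001]
contact_force: [-1.3, 0.7, -0.2]
grip_width: 0.901
grasp_force: 0.0
```

Request:
step_arm:
  series:
    - [[0,0,0,0,0,0.065,0.9],[0,0,0,0,0,0.065,0.9],[0,0,0,0,0,0.065,0.9]]

```text
time: 52.35
tcp_pos: [0.5476, 0.1368, 0.1973]
orientation: [-2.225, -2.217, 0.001]
contact_force: [-0.9, -0.6, -0.2]
grip_width: 0.899
grasp_force: 0.0
```

```bash
python3 st.py; python3 - <<'E'
from h import *
a=shot('wrist','w12')
cv2.imwrite('pics/w12s.png',cv2.resize(a,(400,300))[:,:,::-1])
E
```

```text
t 52.35 p [547.6461 136.8317 197.2776] x-yaw 1.5672198416149994 zaxis [-0.0005 -0.0002 -1.    ] F [-0.9462 -0.5998 -0.2489] q [ 0.2937  0.6096 -0.8787  1.9946  0.6355  0.8368 -0.949 ] w 0.899
```

View pics/w12s.png

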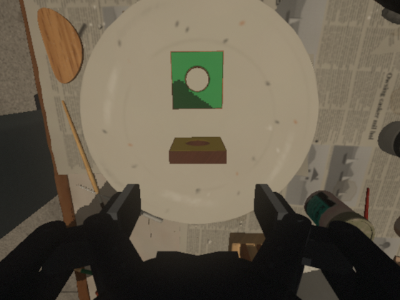

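Request:
step_arm:
  series:
    - [[0,0.5,-40,0,0,0.003,0.9],[0,0.5,-75,0,0,0.003,0.9],[0,0.5,-98,0,0,0.003,0.9],[0,0.5,-107,0,0,0.003,0.9],[0,0.5,-107,0,0,0.003,0.9],[0,0.5,-107,0,0,0.003,0.9],[0,0.5,-107,0,0,0.003,0.5],[0,0.5,-107,0,0,0.003,0.5],[0,0.5,-107,0,0,0.003,0.5],[0,0.5,-107,0,0,0.003,0.5]]

```text
time: 53.4
tcp_pos: [0.549, 0.1384, 0.0921]
orientation: [2.22, 2.221, 0.004]
contact_force: [-1.1, -0.7, 6.4]
grip_width: 0.688
grasp_force: 65.0
```

Request:
step_arm:
  series:
    - [[0,0,4,0,0,0,0.5],[0,0,4,0,0,0,0.5],[0,-8.3,4.4,0.15,0,0,0.5],[0,-16.6,3.6,0.3,0,0,0.5],[0,-20.6,2.7,0.375,0,0,0.5],[0,-24.6,1.6,0.45,0,0,0.5],[0,-28.5,0.1,0.525,0,0,0.5],[0,-28.5,0.1,0.525,0,0,0.5]]

```text
time: 54.2
tcp_pos: [0.548, 0.1063, 0.089]
orientation: [-1.93, -1.917, -0.519]
contact_force: [-0.2, -0.7, -0.7]
grip_width: 0.691
grasp_force: 64.7
```

```bash
python3 st.py
```

```text
t 54.2 p [548.0174 106.3486  89.0233] x-yaw 1.5633883587440736 zaxis [ 0.0004  0.5037 -0.8639] F [-0.1878 -0.6685 -0.6698] q [ 0.6901  0.9716 -1.0629  2.0917  0.6627  0.4659 -0.6885] w 0.691
```

Request:
step_arm:
  series:
    - [[0,-3.5,-1.7,0.075,0,0,0.5],[0,-7,-3.5,0.15,0,0,0.5],[0,-10,-5.5,0.21,0,0,0.5],[0,-12.6,-7.6,0.275,0,0,0.5],[0,-14.9,-9.5,0.325,0,0,0.5],[0,-17.2,-11.4,0.375,0,0,0.5],[0,-17.2,-11.4,0.375,0,0,0.5],[0,-17.2,-11.4,0.375,0,0,0.5]]

```text
time: 55.0
tcp_pos: [0.5478, 0.092, 0.0789]
orientation: [-1.684, -1.686, -0.812]
contact_force: [-0.1, 0.6, -0.7]
grip_width: 0.694
grasp_force: 64.6
```

```bash
python3 st.py
```

```text
t 55.0 p [547.8141  92.0381  78.8607] x-yaw 1.572751055033442 zaxis [-0.0007  0.7821 -0.6231] F [-0.0929  0.5978 -0.7453] q [ 0.9274  1.2861 -1.2366  2.0572  0.5343  0.5022 -0.3707] w 0.694
```

Request:
step_arm:
  series:
    - [[0,-2,-2.5,0.05,0,0,0.5],[0,-3.8,-5,0.1,0,0,0.5],[0,-3.8,-5,0.1,0,0,0.5],[0,-3.8,-5,0.1,0,0,0.5],[0,-3.8,-5,0.1,0,0,0.5]]

```text
time: 55.5
tcp_pos: [0.5478, 0.0885, 0.0746]
orientation: [-1.615, -1.621, -0.882]
contact_force: [-0.6, -0.4, 0.3]
grip_width: 0.692
grasp_force: 64.6
```

```bash
python3 st.py
```

```text
t 55.5 p [547.7819  88.5442  74.6121] x-yaw 1.576647275820528 zaxis [-0.0009  0.8401 -0.5424] F [-0.6187 -0.379   0.263 ] q [ 0.9665  1.3604 -1.2485  2.0402  0.4505  0.5166 -0.2429] w 0.692
```

Same tilt as for the green tile (57°, edge ~1 mm above disc). Release and retract.

Request:
step_arm:
  series:
    - [[0,0,0,0,0,0,0.95],[0,0,0,0,0,0,0.95],[0,0,0,0,0,0,0.95],[0,0,0,0,0,0,0.95],[0,0,0,0,0,0,0.95],[0,-10,15,-0.1,0,0,0.95],[0,-20,40,-0.25,0,0,0.95],[0,-30,70,-0.4,0,0,0.95],[0,-40,100,-0.55,0,0,0.95],[0,-50,120,-0.7,0,0,0.95]]

```text
time: 56.5
tcp_pos: [0.5487, 0.0384, 0.1973]
orientation: [-2.064, -2.066, -0.311]
contact_force: [0.4, -0.3, -0.6]
grip_width: 0.958
grasp_force: 0.0
```

Request:
step_arm:
  series:
    - [[0,-20,20,-0.15,0,0,0.95],[-20,-40,40,-0.3,0,0,0.95],[-40,-60,60,-0.3,0,0,0.95],[-40,-60,60,-0.3,0,0,0.95],[-40,-60,60,-0.3,0,0,0.95]]

```text
time: 57.0
tcp_pos: [0.5076, -0.0221, 0.2543]
orientation: [2.22, 2.221, 0.0]
contact_force: [0.3, 0.4, -0.2]
grip_width: 0.949
grasp_force: 0.0
```

```bash
python3 st.py; python3 - <<'E'
from h import *
a=shot('wrist','w13'); b=shot('top','t13'); c=shot('scene','s13')
cv2.imwrite('pics/c13.png',np.hstack([cv2.resize(b[170:290,140:300],(400,300),interpolation=2),cv2.resize(c[120:320,130:400],(400,300),interpolation=2)])[:,:,::-1])
E
```

```text
t 57.0 p [507.569  -22.0874 254.3098] x-yaw 1.5713287482786145 zaxis [ 0.0008 -0.0006 -1.    ] F [ 0.3272  0.3502 -0.2376] q [ 0.7063  0.4853 -1.0082  2.062   0.5383  0.8804 -0.6078] w 0.949
```

View pics/c13.png

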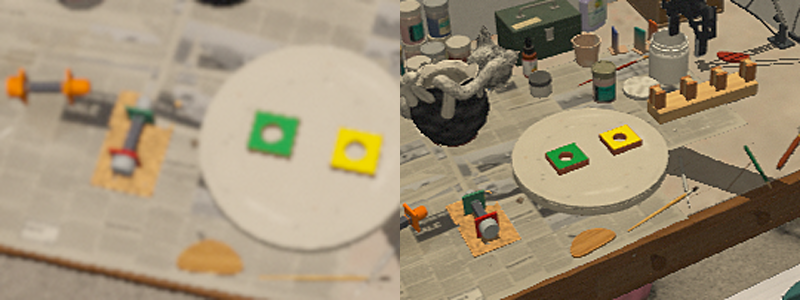

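```bash
python3 - <<'E'
from h import *
def red(f):
    im=np.load(f'pics/{f}.npz')['im']; x0,y0,x1,y1=((160,240,215,295) if f[0]=='s' else (170,200,215,250)); h=cv2.cvtColor(im,cv2.COLOR_RGB2HSV)[y0:y1,x0:x1]
    m=cv2.inRange(h,(0,150,60),(6,255,255))|cv2.inRange(h,(174,150,60),(180,255,255)); ys,xs=np.nonzero(m); return len(xs),xs.mean()+x0,ys.mean()+y0
for f in ('scene0','s9','s11','s13','top0','t9','t13'): print(f,red(f))
import sys
a,b=red('s11'),red('s13')
if abs(a[1]-b[1])<1 and abs(a[2]-b[2])<1 and abs(red('s9')[1]-b[1])<1: print(workorder.close_job())
E
```

```text
scene0 (78, np.float64(186.65384615384616), np.float64(265.5))
s9 (77, np.float64(186.63636363636363), np.float64(266.8961038961039))
s11 (76, np.float64(186.68421052631578), np.float64(266.9342105263158))
s13 (77, np.float64(186.63636363636363), np.float64(266.8961038961039))
top0 (16, np.float64(191.4375), np.float64(229.5625))
t9 (17, np.float64(190.58823529411765), np.float64(230.76470588235293))
t13 (15, np.float64(190.4), np.float64(230.73333333333335))
the job is handed in; nothing more can be done
None
```

The blue tile was absent. I checked the green tile and then the yellow: the go end went fully home in both, and the no-go end pressed at about 6 N did not enter. The gauge is back on the middle of its mat, both tiles lie flat, glaze up, on the wheel, and the job is handed in at about 57 s.

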